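Start a bottle on the magnetic stirrer at the marked speed

TASK

Stand the small blue-capped bottle with the pink contents upright in the middle of the stirrer's round metal plate, setting it down rather than dropping it and not tipping it on the way. Turn the stirrer's black speed dial until its white pointer is at the orange mark on the scale. Leave the orange mark, the beaker and the dropper bottle where they are.

Things in the scene. Friction and masses are not known exactly. Their poses are not given: they have to be found in the camera images.
- stirrer: The magnetic stirrer: a low white box fixed to the worktop, 140 mm (its x) by 290 mm (its y), deck 45 mm high; origin at the centre of its underside. The round metal plate is on the half toward its +y, the dial on the half toward its -y; their axes are 160 mm apart.
- plate_centre (a point): Centre of the top face of the round metal plate, which is 110 mm across and stands 10 mm above the deck (55 mm above the worktop).
- dial (a joint): Angle of the speed dial in rad, growing as it turns clockwise seen from above, from 0 to 5.236 (300 degrees) between its end stops. It turns freely about a vertical axis against light friction (about 0.06 N m) and stays where it is left.
- dial_grip (a point): Middle of the dial's bar grip, on the turning axis, 68 mm above the worktop. The black bar is 56 mm long (this point's x axis, pointing to the pointer end), 14 mm thick (its y axis) and 32 mm tall, from 52 to 84 mm above the worktop; below it is a round skirt 68 mm across whose top is 52 mm above the worktop.
- dial_pointer (a point): Point just off the dial's edge at the end of its white pointer line, 36 mm from the dial's axis; turns with the dial.
- dial_mark (a point): Inner end of the orange mark, 36 mm from the dial's axis. The mark is a flat orange tab, 13 mm wide, printed-thin, lying on the grey scale with white ticks every 30 degrees; it is stiff and does not turn with the dial. It is always reached by turning the dial clockwise from its start, by some 30 to 160 degrees, which may need more than one grasp.
- bottle_mid (a point): The bottle to be stirred: small clear screw-cap bottle with pink contents and a blue cap, loose, round, about 0.15 kg. This point is on its axis 50 mm above its foot. Body 56 mm in diameter up to 60 mm from the foot, sloping shoulder to 71 mm, firmly closed cap 41 mm in diameter from 75 to 100 mm; it can be gripped by the cap or the body. It stands on the worktop to the left or right of the stirrer. Its z axis is its upright axis.
- beaker_mid (a point): Bystander: empty-topped glass beaker, 55 by 60 by 71 mm, loose; this point is on its axis 35 mm above its foot. It stands on the other side of the stirrer from the bottle.
- dropper_mid (a point): Bystander: small brown dropper bottle, 31 mm in diameter and 105 mm tall, loose; this point is on its axis 50 mm above its foot. It stands behind the stirrer on the right.
There are look-alikes about, which are no part of the job. What is meant by the part that bears bottle_mid is not brown or yellow, and is the larger of those in its own colour.

How it is judged:
At the end, for the whole second after the job is handed in: The bottle stands upright on the metal plate, its axis within 25 mm of the plate's centre, and the dial's pointer is within about 10 degrees of the middle of the orange mark (6.5 mm at its tip) (horizontal distance between bottle_mid and plate_centre below 0.025 m and z of bottle_mid in the frame of plate_centre between 0.045 and 0.055 m and angle between bottle_mid's own z axis and vertical below 0.1 rad and horizontal distance between dial_pointer and dial_mark below 0.0065 m); the robot touches nothing.
It fails at once if the bottle is tipped more than 40 degrees (angle between bottle_mid's own z axis and vertical above 0.7 rad).
It fails at once if the bottle is let go more than 15 mm above the plate (contact force between bottle and anything else below 0.02 N and horizontal distance between bottle_mid and plate_centre below 0.08 m and z of bottle_mid in the frame of plate_centre above 0.065 m).
It fails at once if the beaker is moved by more than 40 mm (distance of beaker_mid from where it was at the start of the episode above 0.04 m).
It fails at once if the dropper bottle is moved by more than 40 mm (distance of dropper_mid from where it was at the start of the episode above 0.04 m).
It fails at once if the orange mark is shifted (distance of dial_mark from where it was at the start of the episode above 0.004 m).
It also fails if it takes over 64 s, if anything falls off the work surface, if the arm or the gripper's body presses on something with over 40 N, if the wrist force passes 120 N, or if a joint passes its speed limit or range.

ROBOT

A 7-joint arm with a two-finger parallel gripper is mounted at the origin on a cart in front of the work surface, level with it; the furniture and walls round the work are solid. World frame = base frame: x ahead of the robot, y to its left, z up, the work surface at z = 0. Lengths are in m, angles in rad, forces in N, time in s.
With the tool pointing down it reaches from about 0.4 to 0.875 m from the base axis. Payload 19.3 kg.
Tool frame: the origin (TCP) lies between the finger pads; the fingertips stand 19 mm ahead of it and the grasp point (between the pads) is the TCP; x points along the fingers, y is the direction in which the jaws open and shut, and the axes are right-handed (so a half turn about x gives the same grasp; the last joint's range is limited). The gripper opens to 85 mm and grips with 20 to 120 N. Pads are 22 mm wide; open, the fingers measure 114 mm over their backs; the gripper's body (76 mm by 85 mm) begins 54 mm behind the grasp point. The pads swing forward as they close: fully open they stand 13 mm farther back than shut.
Start: joints at [-1.236, 0.521, -0.036, 1.599, 0.021, 1.021, -0.113], TCP at [0.246, 0.574, 0.25] pointing down, gripper open.
Joint ranges: [-2.91, 2.91], [-0.3, 2.13], [-1.5, 1.42], [0.17, 2.43], [-1.26, 4.41], [0.16, 1.93], [-2.52, 2.52]. Speed limits (rad/s): [1.89, 1.89, 2.39, 2.39, 3.01, 3.01, 3.01].

INTERFACE

Orientations are given as [roll, pitch, yaw] about the fixed x, y, z axes, in that order (R = Rz(yaw) Ry(pitch) Rx(roll)).
In Python, from workcell import observe, grab_frame, camera_info, job_done gives the robot as it stands.
- The arm moves only by the shell command python3 -m jog 'ROWS' [FORCE]. ROWS is JSON, a list of rows, each an object of numbers: "grip": the opening, from 0 (shut) to 1 (fully open); "dx", "dy", "dz": the shift along the tool's x, y, z in units of 40 mm (1.0 is 40 mm); "rx", "ry", "rz": the turn, a rotation vector about the tool's x, y, z in rad. A call has 1 to 5 rows; each row is the pose to reach, as a shift and turn from the pose commanded when the call began, along the tool's axes at that moment; what a row does not reach only later rows make up. A row lasts 1/10 s, in which the tool goes at most 50 mm and 8.59 degrees, less where a joint would pass 70% of its speed; a pose out of reach is approached as far as the arm can. A call with a gripper value outside its range is refused whole. The fingers move at their own pace and stop on an object; FORCE is the grip in N (left out, the last holds). Time passes only in rows, so rows that repeat a pose let the fingers close. It gives the time, the measured TCP pose, the force and the opening at its end, in the units of the state.
- observe(): the state, without advancing time (a new reading comes with each control period).
- grab_frame(name): name is "scene" or "top"; returns the picture (400x640x3 uint8, blue, green, red); there is no depth.
- camera_info(name): a dict with "intrinsics" (3x3 intrinsics, pixels), "extrinsics" (4x4, takes a point from camera to world coordinates). Camera axes: x right, y down, z forward; pixel columns grow to the right and rows downward; lengths in m; the calibration is good to about 2 mm. A picture is of the moment at which its call begins. camera_info takes no time and is no camera call.
- job_done(): hands the job in, once; it reports no verdict.
The state is a dict: "clock": time; "qpos": joint angles; "qd": joint speeds; "joint_efforts": joint torques, N m; "position": TCP position; "tool_rot": TCP orientation; "force": force on the tool from outside, world axes, zero at the start; "moment": the same for the moment, N m; "grip_width": finger opening in m.
Only numpy, scipy, OpenCV 4.12 (cv2) and the standard library are available. Lean on these libraries where they do the work, as an engineer would, in place of code of your own. Each camera call takes 0.05 s, during which the arm holds its last target. There are 200 camera calls.

## Working session

There is one attempt and no reset: what is moved stays moved. The work goes in short steps, Python scripts to look and compute and a shell command to move; the robot and the scene stay as the last step left them, time stands still between calls to the robot, and variables do not carry over. Pictures are saved under pics/ and viewed, on a budget of 10 in all, crops included, one or two more only if the job needs it, and the job is handed in when it is done.

```bash
mkdir -p pics; ls; python3 - <<'E'
from workcell import *
import cv2,numpy as np
s=observe();print(s)
for n in("scene","top"):
    c=camera_info(n);print(n,np.round(c["intrinsics"],1).tolist(),np.round(c["extrinsics"],3).tolist())
    cv2.imwrite(f"pics/{n}0.png",grab_frame(n))
E
```

```text
pics
{'clock': 0.0, 'qpos': array([-1.23619507,  0.52202661, -0.03630801,  1.59997946,  0.02119384,
        1.0210565 , -0.11280036]), 'qd': array([-7.07332665e-04, -7.47871019e-04, -5.03693300e-04, -1.41497754e-03,
        3.92347627e-04,  8.31146667e-04,  6.80296851e-05]), 'joint_efforts': array([-8.01959704e-04, -9.27113271e+01,  1.97928451e+00, -3.69930625e+01,
        1.77042681e-02,  8.22464383e-03, -4.01952988e-06]), 'position': array([0.24607192, 0.57420335, 0.24972829]), 'tool_rot': array([-1.49744562,  1.56971113, -1.90227776]), 'force': array([ 0.10915955,  0.52721711, -0.35212821]), 'moment': array([ 0.03859234, -0.00063295, -0.01330274]), 'grip_width': 0.08550720317229948}
scene [[392.0, 0.0, 317.1], [0.0, 392.0, 204.7], [0.0, 0.0, 1.0]] [[-0.714, -0.396, 0.577, -0.21], [-0.7, 0.403, -0.589, 0.771], [0.001, -0.825, -0.565, 0.789], [0.0, 0.0, 0.0, 1.0]]
top [[366.6, 0.0, 318.9], [0.0, 366.6, 197.7], [0.0, 0.0, 1.0]] [[-0.154, -0.965, 0.211, 0.317], [-0.988, 0.151, -0.03, 0.054], [-0.003, -0.213, -0.977, 0.98], [0.0, 0.0, 0.0, 1.0]]
```

View pics/scene0.png

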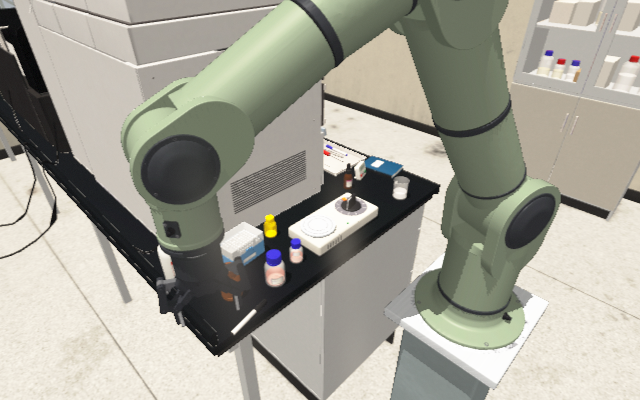

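View pics/top0.png

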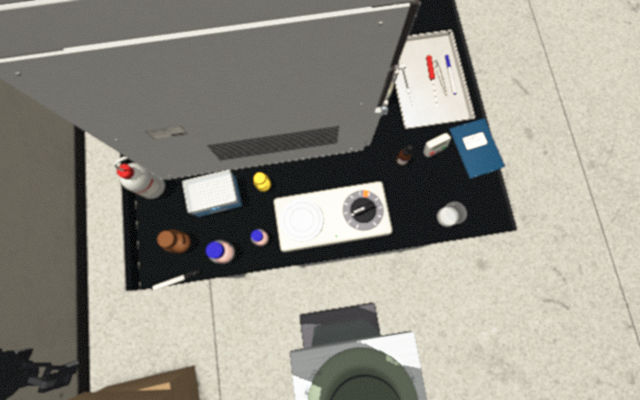

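The blue-capped candidates are the large one at top (220,250) / scene (275,268) and the small one at top (259,237) / scene (296,250). The larger fits the description. The yellow and brown bottles are excluded. I'll measure both and view one enlarged crop that includes the dial.

```bash
cat > h.py <<'E'
from workcell import *
import cv2,numpy as np
def cast(n,u,v,z):
    c=camera_info(n);K=np.array(c["intrinsics"]);T=np.array(c["extrinsics"])
    d=T[:3,:3]@np.linalg.solve(K,[u,v,1.]);o=T[:3,3]
    return o+d*(z-o[2])/d[2]
def proj(n,p):
    c=camera_info(n);K=np.array(c["intrinsics"]);T=np.linalg.inv(np.array(c["extrinsics"]))
    q=K@(T[:3,:3]@np.array(p)+T[:3,3]);return q[:2]/q[2]
def blobs(im,lo,hi,amin=8):
    m=cv2.inRange(cv2.cvtColor(im,cv2.COLOR_BGR2HSV),lo,hi)
    n,_,st,ce=cv2.connectedComponentsWithStats(m)
    return [(ce[i].round(1).tolist(),st[i].tolist()) for i in range(1,n) if st[i][4]>=amin]
E
python3 - <<'E'
from h import *
t=cv2.imread("pics/top0.png");s=cv2.imread("pics/scene0.png")
for n,im in(("top",t),("scene",s)):
    print(n,"blue");[print(b,cast(n,*b[0],.0875).round(3)) for b in blobs(im,(112,150,90),(130,255,255))]
    print("orange");[print(b,cast(n,*b[0],.046).round(3)) for b in blobs(im,(6,150,150),(18,255,255),3)]
    print("white");[print(b,cast(n,*b[0],.046).round(3)) for b in blobs(im,(0,0,200),(180,40,255),800)]
a=cv2.resize(t[170:270,200:300],None,fx=4,fy=4,interpolation=2);b=cv2.resize(t[175:245,330:400],(400,400),interpolation=2)
cv2.imwrite("pics/crop1.png",np.hstack([a,b]))
E
```

```text
top blue
([447.3, 60.4], [446, 56, 4, 10, 18]) [ 0.833 -0.375  0.088]
([255.9, 234.9], [250, 230, 12, 11, 96]) [0.442 0.193 0.088]
([213.7, 249.6], [205, 241, 19, 17, 239]) [0.423 0.298 0.088]
orange
([365.2, 193.3], [364, 191, 4, 6, 18]) [ 0.512 -0.096  0.046]
([164.9, 238.5], [159, 232, 13, 14, 146]) [0.475 0.43  0.046]
([179.3, 239.7], [179, 239, 2, 2, 3]) [0.466 0.394 0.046]
([177.6, 245.2], [176, 243, 4, 5, 9]) [0.453 0.399 0.046]
white
([466.8, 268.5], [211, 0, 429, 400, 69259]) [ 0.283 -0.312  0.046]
([602.6, 113.0], [530, 0, 110, 340, 18555]) [ 0.634 -0.778  0.046]
([204.5, 31.5], [0, 3, 409, 59, 1699]) [1.058 0.277 0.046]
([429.5, 84.4], [396, 36, 73, 92, 4664]) [ 0.792 -0.329  0.046]
([137.3, 297.2], [86, 133, 133, 267, 16200]) [0.34  0.506 0.046]
([209.0, 190.7], [183, 170, 53, 42, 1519]) [0.582 0.307 0.046]
([323.2, 217.3], [274, 182, 117, 69, 4565]) [0.467 0.023 0.046]
scene blue
([548.5, 52.8], [545, 51, 7, 5, 26]) [ 0.676 -2.549  0.088]
([575.2, 62.9], [572, 61, 7, 5, 29]) [ 0.45  -2.383  0.088]
([329.1, 146.8], [327, 146, 5, 3, 8]) [ 0.762 -0.29   0.088]
([295.0, 243.
[... 245 characters left out ...]
([571.0, 15.1], [537, 0, 64, 32, 1205]) [ 1.166 -4.786  0.046]
([258.7, 46.6], [198, 5, 108, 92, 1290]) [ 2.487 -1.299  0.046]
([619.5, 76.3], [594, 55, 46, 41, 979]) [ 0.185 -2.415  0.046]
([399.1, 167.9], [321, 100, 134, 183, 6896]) [ 0.499 -0.409  0.046]
([340.8, 158.7], [323, 139, 43, 40, 851]) [ 0.711 -0.307  0.046]
([14.2, 187.4], [0, 153, 34, 72, 1860]) [1.4   0.678 0.046]
([95.0, 327.1], [0, 171, 244, 229, 29409]) [0.565 0.711 0.046]
([26.5, 224.6], [0, 180, 52, 77, 1743]) [1.119 0.71  0.046]
([326.9, 223.7], [289, 193, 89, 62, 2070]) [0.453 0.05  0.046]
([550.5, 321.3], [326, 198, 314, 202, 27076]) [-0.179 -0.042  0.046]
([273.0, 381.7], [253, 348, 54, 52, 1243]) [0.169 0.511 0.046]
```

View pics/crop1.png

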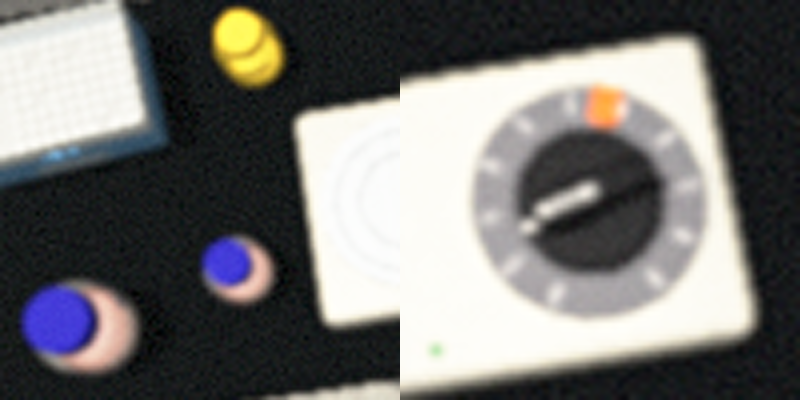

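The crop shows the large blue-capped pink bottle (cap at top (214,250), about 45 mm across) and the small one (cap about 28 mm). The 41 mm cap given matches the large one, so that is the target. The dial pointer is at about 8 o'clock and the orange mark at about 12 o'clock. Next I'll work out the geometry.

```bash
python3 - <<'E'
from h import *
t=cv2.imread("pics/top0.png")
hsv=cv2.cvtColor(t,cv2.COLOR_BGR2HSV)
box=t[170:260,265:400].max(2)
m=np.zeros(t.shape[:2],np.uint8);m[170:260,265:400]=(box>100)*255
cs=cv2.findContours(m,0,2)[0];c=max(cs,key=cv2.contourArea)
P=np.array([cast("top",*p[0],.045)[:2] for p in c],np.float32)
r=cv2.minAreaRect(P);print("box",r)
# dark skirt
k=np.zeros_like(m);k[185:240,338:392]=(t[185:240,338:392].max(2)<85)*255
n,l,st,ce=cv2.connectedComponentsWithStats(k);
for i in range(1,n):
    if st[i][4]>20: print("dark",ce[i],st[i],cast("top",*ce[i],.052))
g=np.zeros_like(m);g[185:240,338:392]=(t[185:240,338:392].max(2)<190)*255
cc=max(cv2.findContours(g,0,2)[0],key=cv2.contourArea)
Q=np.array([cast("top",*p[0],.046)[:2] for p in cc],np.float32);print("ring",cv2.fitEllipse(Q))
W=lambda x,y,z:cast("top",330+(x-400)/5.714-.4,175+y/5.714-.4,z).round(4)
print("tip",W(528,228,.053),"line",W(598,187,.084),W(540,212,.084),"orange",W(606,107,.046),"orange inner",W(603,125,.046))
E
```

```text
box ((0.4682878255844116, -0.0005256086587905884), (0.14358170330524445, 0.29153895378112793), 0.5559136867523193)
dark [388.70238095 197.89285714] [384 185   8  38 168] [ 0.48967362 -0.15260538  0.052     ]
dark [363.78605769 209.55048077] [351 198  25  24 416] [ 0.46944497 -0.08341118  0.052     ]
dark [381.0326087  237.52173913] [363 233  29   7  92] [ 0.39196805 -0.11357301  0.052     ]
ring ((0.4695896804332733, -0.08122437447309494), (0.09449658542871475, 0.09568874537944794), 158.54867553710938)
tip [ 0.4613 -0.0511  0.053 ] line [ 0.4695 -0.0808  0.084 ] [ 0.4626 -0.054   0.084 ] orange [ 0.5121 -0.0968  0.046 ] orange inner [ 0.504 -0.094  0.046]
```

```bash
cat >> h.py <<'E'
from scipy.spatial.transform import Rotation as Ro
def plan(p,jaw,axis=(0,0,-1)):
    "target TCP, jaw direction angle (deg, mod 180) -> jog units"
    s=observe();R=Ro.from_euler('xyz',s['tool_rot']).as_matrix();best=None
    x=np.array(axis,float)
    for k in(0,180):
        a=np.radians(jaw+k);y=np.array([np.cos(a),np.sin(a),0]);T=np.c_[x,y,np.cross(x,y)]
        r=Ro.from_matrix(R.T@T).as_rotvec()
        print("d",((R.T@(np.array(p)-s['position']))/.04).round(3),"r",r.round(3),"deg",np.degrees(np.linalg.norm(r)).round(1))
    print("pos",s['position'].round(4),"jaw",np.degrees(np.arctan2(R[1,1],R[0,1])).round(1),"down",R[:,0].round(3),"q",s['qpos'].round(2),"F",s['force'].round(1),"w",s['grip_width'].round(4),"t",s['clock'])
E
python3 -c "
from h import *
plan((.4693,-.0815,.2),14.5)"
```

```text
d [  1.259 -12.868  11.586] r [0.913 0.001 0.001] deg 52.3
d [  1.259 -12.868  11.586] r [-2.229e+00 -1.000e-03  1.000e-03] deg 127.7Traceback (most recent call last):
  File "<string>", line 3, in <module>
    plan((.4693,-.0815,.2),14.5)
    ~~~~^^^^^^^^^^^^^^^^^^^^^^^^
  File "h.py", line 23, in plan
    print("pos",s['position'].round(4),"jaw",np.degrees(np.arctan2(R[1,1],R[0,1])).round(1),"down",R[:,0].round(3),"q",s['qpos'].round(2),"F",s['force'].round(1),"w",s['grip_width'].round(4),"t",s['clock'])
                                                                                                                                                                      ^^^^^^^^^^^^^^^^^^^^^
AttributeError: 'float' object has no attribute 'round'
```

```bash
sed -i "s/s\['grip_width'\].round(4)/round(s['grip_width'],4)/" h.py
python3 -m jog '[{"dx":0.5,"dy":-1.7,"dz":3.1,"rx":0.45,"grip":1},{"dx":0.7,"dy":-3.43,"dz":6.2,"rx":0.91,"grip":1},{"dx":0.7,"dy":-3.43,"dz":6.2,"rx":0.91,"grip":1},{"dx":0.7,"dy":-3.43,"dz":6.2,"rx":0.91,"grip":1},{"dx":0.7,"dy":-3.43,"dz":6.2,"rx":0.91,"grip":1}]' 40
python3 -m jog '[{"grip":1}]'
python3 -c "
from h import *
plan((.4693,-.0815,.2),14.5)"
```

```text
d [  1.259 -12.868  11.586] r [0.913 0.001 0.001] deg 52.3
d [  1.259 -12.868  11.586] r [-2.229e+00 -1.000e-03  1.000e-03] deg 127.7
pos [0.2461 0.5742 0.2498] jaw 66.8 down [-0.    -0.001 -1.   ] q [-1.24  0.52 -0.04  1.6   0.02  1.02 -0.11] F [ 0.5 -0.7 -0. ] w 0.0859 t 0.1$[0]: bad value
$[0]: bad value
```

```bash
python3 -m jog '[{"grip":1.0}]';python3 -m jog '[{"grip":0.98}]';python3 -m jog '[{"dx":0.1}]';python3 -m jog '[{"dx":0.1,"dy":0,"dz":0,"rx":0,"ry":0,"rz":0,"grip":1}]'; python3 -m jog -h
```

```text
clock: 0.2
position: [0.2462, 0.5745, 0.2462]
tool_rot: [1.539, 1.571, 1.134]
force: [0.1, 1.1, -1.3]
grip_width: 0.0855$[0]: bad value
$[0]: bad value
$[0]: bad value
invalid input: not JSON, or not a number
```

All keys are required in every row.

```bash
python3 -m jog '[{"dx":0.5,"dy":-1.7,"dz":3.1,"rx":0.45,"ry":0,"rz":0,"grip":1},{"dx":0.6,"dy":-3.43,"dz":6.2,"rx":0.91,"ry":0,"rz":0,"grip":1},{"dx":0.6,"dy":-3.43,"dz":6.2,"rx":0.91,"ry":0,"rz":0,"grip":1},{"dx":0.6,"dy":-3.43,"dz":6.2,"rx":0.91,"ry":0,"rz":0,"grip":1},{"dx":0.6,"dy":-3.43,"dz":6.2,"rx":0.91,"ry":0,"rz":0,"grip":1}]' 40
python3 -c "
from h import *
plan((.4693,-.0815,.2),14.5)"
```

```text
clock: 0.7
position: [0.3998, 0.3761, 0.2245]
tool_rot: [-0.291, 1.571, -1.452]
force: [0.2, 0.7, -0.4]
grip_width: 0.0852
d [ 0.613 -2.964 11.184] r [0.157 0.    0.   ] deg 9.0
d [ 0.613 -2.964 11.184] r [-2.985 -0.     0.   ] deg 171.0
pos [0.3998 0.3761 0.2245] jaw 23.5 down [ 0. -0. -1.] q [-1.    0.44  0.18  1.84 -0.1   0.88 -0.36] F [ 0.2  0.7 -0.4] w 0.0852 t 0.7
```

```bash
python3 -m jog '[{"dx":0.5,"dy":-1.4,"dz":5.6,"rx":0.157,"ry":0,"rz":0,"grip":1},{"dx":0.6,"dy":-2.96,"dz":11.2,"rx":0.157,"ry":0,"rz":0,"grip":1},{"dx":0.6,"dy":-2.96,"dz":11.2,"rx":0.157,"ry":0,"rz":0,"grip":1},{"dx":0.6,"dy":-2.96,"dz":11.2,"rx":0.157,"ry":0,"rz":0,"grip":1},{"dx":0.6,"dy":-2.96,"dz":11.2,"rx":0.157,"ry":0,"rz":0,"grip":1}]' 
python3 -c "
from h import *
plan((.4693,-.0815,.2),14.5)"
```

```text
clock: 1.2
position: [0.4383, 0.1296, 0.2108]
tool_rot: [1.417, 1.571, 0.106]
force: [1.4, -0.4, -0.1]
grip_width: 0.0852
d [ 0.27  -0.604  5.299] r [ 0.006  0.    -0.   ] deg 0.4
d [ 0.27  -0.604  5.299] r [-3.135  0.     0.   ] deg 179.6
pos [0.4383 0.1296 0.2108] jaw 14.9 down [ 0.  0. -1.] q [-0.64  0.32  0.27  2.08 -0.12  0.76 -0.03] F [ 1.4 -0.4 -0.1] w 0.0852 t 1.2
```

```bash
python3 -m jog '[{"dx":0.2,"dy":-0.3,"dz":2.6,"rx":0,"ry":0,"rz":0,"grip":1},{"dx":0.27,"dy":-0.6,"dz":5.3,"rx":0,"ry":0,"rz":0,"grip":1},{"dx":0.27,"dy":-0.6,"dz":5.3,"rx":0,"ry":0,"rz":0,"grip":1},{"dx":0.27,"dy":-0.6,"dz":5.3,"rx":0,"ry":0,"rz":0,"grip":1},{"dx":0.27,"dy":-0.6,"dz":5.3,"rx":0,"ry":0,"rz":0,"grip":1}]' 
python3 -m jog '[{"dx":0,"dy":0,"dz":0,"rx":0,"ry":0,"rz":0,"grip":1}]' 
python3 -c "
from h import *
plan((.4693,-.0815,.12),14.5)
cv2.imwrite('pics/scene1.png',cv2.resize(grab_frame('scene')[130:280,240:440],(800,600),interpolation=2))"
```

```text
clock: 1.7
position: [0.4693, -0.0847, 0.2]
tool_rot: [-0.181, 1.569, -1.499]
force: [-0.2, 0.9, -0.1]
grip_width: 0.0858
clock: 1.8
position: [0.4694, -0.0821, 0.1999]
tool_rot: [-0.593, 1.57, -1.909]
force: [0.4, 1.0, -0.7]
grip_width: 0.0853
d [ 1.997  0.003 -0.015] r [0.002 0.001 0.   ] deg 0.1
d [ 1.997  0.003 -0.015] r [-3.14e+00 -1.00e-03  1.00e-03] deg 179.9
pos [ 0.4694 -0.0821  0.1999] jaw 14.6 down [-0.    -0.001 -1.   ] q [-0.2   0.38  0.32  2.04 -0.17  0.75  0.48] F [ 0.4  1.  -0.7] w 0.0853 t 1.8
```

View pics/scene1.png

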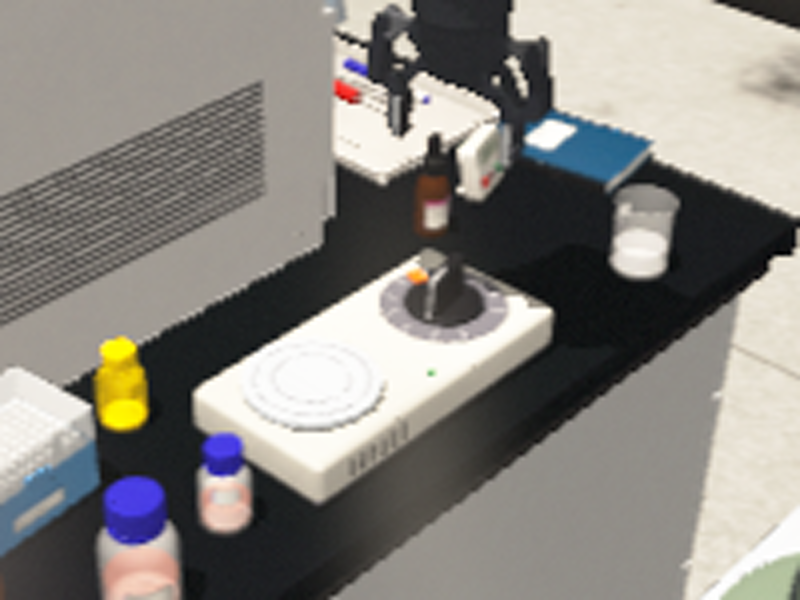

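The scene picture shows the gripper centred over the dial (bar at crop (440,290)), with the pads straddling it. Beaker and dropper are undisturbed. q7 is 0.48, so 124° in one go would overrun its range. I'll turn about 85°, then regrasp with a half turn.

```bash
python3 -m jog '[{"dx":1,"dy":0,"dz":0,"rx":0,"ry":0,"rz":0,"grip":1},{"dx":2,"dy":0,"dz":0,"rx":0,"ry":0,"rz":0,"grip":1},{"dx":2.6,"dy":0,"dz":0,"rx":0,"ry":0,"rz":0,"grip":1},{"dx":3,"dy":0,"dz":0,"rx":0,"ry":0,"rz":0,"grip":1},{"dx":3,"dy":0,"dz":0,"rx":0,"ry":0,"rz":0,"grip":1}]' 30
python3 -m jog '[{"dx":0,"dy":0,"dz":0,"rx":0,"ry":0,"rz":0,"grip":0.3},{"dx":0,"dy":0,"dz":0,"rx":0,"ry":0,"rz":0,"grip":0.05},{"dx":0,"dy":0,"dz":0,"rx":0,"ry":0,"rz":0,"grip":0},{"dx":0,"dy":0,"dz":0,"rx":0,"ry":0,"rz":0,"grip":0},{"dx":0,"dy":0,"dz":0,"rx":0,"ry":0,"rz":0,"grip":0}]' 30
python3 -m jog '[{"dx":0,"dy":0,"dz":0,"rx":0,"ry":0,"rz":0,"grip":0},{"dx":0,"dy":0,"dz":0,"rx":0,"ry":0,"rz":0,"grip":0},{"dx":0,"dy":0,"dz":0,"rx":0,"ry":0,"rz":0,"grip":0}]' 30
```

```text
clock: 2.35
position: [0.4685, -0.078, 0.0785]
tool_rot: [-1.992, 1.567, 2.981]
force: [-0.1, 0.1, 0.3]
grip_width: 0.0859
clock: 2.85
position: [0.4698, -0.0796, 0.0806]
tool_rot: [1.311, 1.57, -0.001]
force: [-2.0, 0.6, 15.7]
grip_width: 0.0132
clock: 3.15
position: [0.4698, -0.0796, 0.0807]
tool_rot: [1.608, 1.57, 0.296]
force: [-1.5, 1.2, 9.5]
grip_width: 0.0131
```

```bash
python3 -m jog '[{"dx":-0.06,"dy":0,"dz":0,"rx":0.1,"ry":0,"rz":0,"grip":0},{"dx":-0.06,"dy":0,"dz":0,"rx":0.25,"ry":0,"rz":0,"grip":0},{"dx":-0.06,"dy":0,"dz":0,"rx":0.4,"ry":0,"rz":0,"grip":0},{"dx":-0.06,"dy":0,"dz":0,"rx":0.5,"ry":0,"rz":0,"grip":0},{"dx":-0.06,"dy":0,"dz":0,"rx":0.5,"ry":0,"rz":0,"grip":0}]' 30
python3 -m jog '[{"dx":0,"dy":0,"dz":0,"rx":0.1,"ry":0,"rz":0,"grip":0},{"dx":0,"dy":0,"dz":0,"rx":0.25,"ry":0,"rz":0,"grip":0},{"dx":0,"dy":0,"dz":0,"rx":0.4,"ry":0,"rz":0,"grip":0},{"dx":0,"dy":0,"dz":0,"rx":0.5,"ry":0,"rz":0,"grip":0},{"dx":0,"dy":0,"dz":0,"rx":0.5,"ry":0,"rz":0,"grip":0}]' 30
python3 -m jog '[{"dx":0,"dy":0,"dz":0,"rx":0.1,"ry":0,"rz":0,"grip":0},{"dx":0,"dy":0,"dz":0,"rx":0.25,"ry":0,"rz":0,"grip":0},{"dx":0,"dy":0,"dz":0,"rx":0.4,"ry":0,"rz":0,"grip":0},{"dx":0,"dy":0,"dz":0,"rx":0.5,"ry":0,"rz":0,"grip":0},{"dx":0,"dy":0,"dz":0,"rx":0.5,"ry":0,"rz":0,"grip":0}]' 30
python3 -c "
from h import *
plan((.4693,-.0815,.12),-109.5)"
```

```text
clock: 3.65
position: [0.4705, -0.0794, 0.0821]
tool_rot: [1.167, 1.569, -0.648]
force: [10.0, -0.5, -26.8]
grip_width: 0.0134
clock: 4.15
position: [0.4713, -0.0798, 0.0822]
tool_rot: [1.657, 1.567, -0.658]
force: [16.7, -4.7, -31.5]
grip_width: 0.0131
clock: 4.65
position: [0.4717, -0.0805, 0.0822]
tool_rot: [2.036, 1.566, -0.78]
force: [19.0, -8.2, -35.2]
grip_width: 0.0132
d [-0.945  0.009  0.063] r [ 0.666 -0.004 -0.004] deg 38.2
d [-0.945  0.009  0.063] r [-2.475  0.005 -0.005] deg 141.8
pos [ 0.4717 -0.0805  0.0822] jaw -71.3 down [ 0.004 -0.004 -1.   ] q [-0.41  0.68  0.62  2.13 -0.75  0.56 -0.48] F [ 19.   -8.2 -35.2] w 0.0132 t 4.65
```

```bash
python3 -m jog '[{"dx":0.06,"dy":0,"dz":0,"rx":0.1,"ry":0,"rz":0,"grip":0},{"dx":0.06,"dy":0,"dz":0,"rx":0.25,"ry":0,"rz":0,"grip":0},{"dx":0.06,"dy":0,"dz":0,"rx":0.4,"ry":0,"rz":0,"grip":0},{"dx":0.06,"dy":0,"dz":0,"rx":0.5,"ry":0,"rz":0,"grip":0},{"dx":0.06,"dy":0,"dz":0,"rx":0.5,"ry":0,"rz":0,"grip":0}]' 30
python3 -m jog '[{"dx":0,"dy":0,"dz":0,"rx":0.1,"ry":0,"rz":0,"grip":0},{"dx":0,"dy":0,"dz":0,"rx":0.17,"ry":0,"rz":0,"grip":0},{"dx":0,"dy":0,"dz":0,"rx":0.17,"ry":0,"rz":0,"grip":0},{"dx":0,"dy":0,"dz":0,"rx":0.17,"ry":0,"rz":0,"grip":0},{"dx":0,"dy":0,"dz":0,"rx":0.17,"ry":0,"rz":0,"grip":0}]' 30
python3 -c "
from h import *
plan((.4693,-.0815,.12),-109.5)
cv2.imwrite('pics/top2.png',cv2.resize(grab_frame('top')[150:260,290:440],(800,586),interpolation=2))"
```

```text
clock: 5.15
position: [0.4721, -0.0816, 0.0817]
tool_rot: [2.772, 1.564, -0.545]
force: [5.6, -10.0, 25.0]
grip_width: 0.0134
clock: 5.65
position: [0.472, -0.0819, 0.0817]
tool_rot: [2.931, 1.564, -0.553]
force: [6.4, -11.0, 20.1]
grip_width: 0.0132
d [-0.958  0.014  0.06 ] r [-0.002 -0.007 -0.001] deg 0.4
d [-0.958  0.014  0.06 ] r [ 3.14e+00 -2.00e-03  1.00e-02] deg 179.9
pos [ 0.472  -0.0819  0.0817] jaw -109.6 down [ 0.006 -0.004 -1.   ] q [-0.51  0.75  0.79  2.14 -0.93  0.64 -0.97] F [  6.4 -11.   20.1] w 0.0132 t 5.65
```

View pics/top2.png

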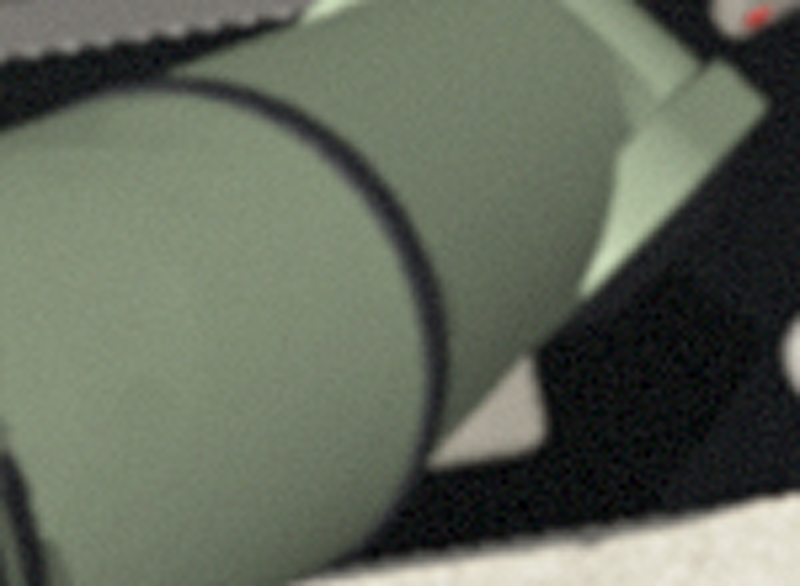

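The arm hides the dial from the top camera. I'll release, rise and move towards the bottle, then check the dial on the way.

```bash
python3 -m jog '[{"dx":0,"dy":0,"dz":0,"rx":0,"ry":0,"rz":0,"grip":0.4},{"dx":0,"dy":0,"dz":0,"rx":0,"ry":0,"rz":0,"grip":0.8},{"dx":0,"dy":0,"dz":0,"rx":0,"ry":0,"rz":0,"grip":1},{"dx":0,"dy":0,"dz":0,"rx":0,"ry":0,"rz":0,"grip":1},{"dx":-0.5,"dy":0,"dz":0,"rx":0,"ry":0,"rz":0,"grip":1}]' 30
python3 -m jog '[{"dx":-1,"dy":0,"dz":0,"rx":0,"ry":0,"rz":0,"grip":1},{"dx":-2,"dy":0,"dz":0,"rx":0,"ry":0,"rz":0,"grip":1},{"dx":-3,"dy":0,"dz":0,"rx":0,"ry":0,"rz":0,"grip":1},{"dx":-3,"dy":0,"dz":0,"rx":0,"ry":0,"rz":0,"grip":1},{"dx":-3,"dy":0,"dz":0,"rx":0,"ry":0,"rz":0,"grip":1}]' 30
python3 -c "
from h import *
plan((.421,.297,.22),0)
plan((.421,.297,.22),-70)
cv2.imwrite('pics/scene3.png',cv2.resize(grab_frame('scene')[180:240,300:400],(800,480),interpolation=2))"
```

```text
clock: 6.2
position: [0.4686, -0.0794, 0.0991]
tool_rot: [0.297, 1.568, 3.098]
force: [-0.7, 0.7, 0.8]
grip_width: 0.0835
clock: 6.7
position: [0.4697, -0.0791, 0.2204]
tool_rot: [-2.163, 1.57, 0.64]
force: [0.1, 0.3, -1.0]
grip_width: 0.0853
d [ 0.016 -8.461  4.278] r [-1.91e+00 -1.00e-03  0.00e+00] deg 109.4
d [ 0.016 -8.461  4.278] r [1.231e+00 0.000e+00 1.000e-03] deg 70.6
pos [ 0.4697 -0.0791  0.2204] jaw -109.4 down [ 0.001  0.001 -1.   ] q [-0.72  0.57  1.09  2.05 -0.65  0.92 -1.19] F [ 0.1  0.3 -1. ] w 0.0853 t 6.7
d [ 0.016 -8.461  4.278] r [-0.688 -0.001  0.001] deg 39.4
d [ 0.016 -8.461  4.278] r [2.453e+00 1.000e-03 1.000e-03] deg 140.6
pos [ 0.4697 -0.0791  0.2204] jaw -109.4 down [ 0.001  0.001 -1.   ] q [-0.72  0.57  1.09  2.05 -0.65  0.92 -1.19] F [ 0.1  0.3 -1. ] w 0.0853 t 6.7
```

View pics/scene3.png

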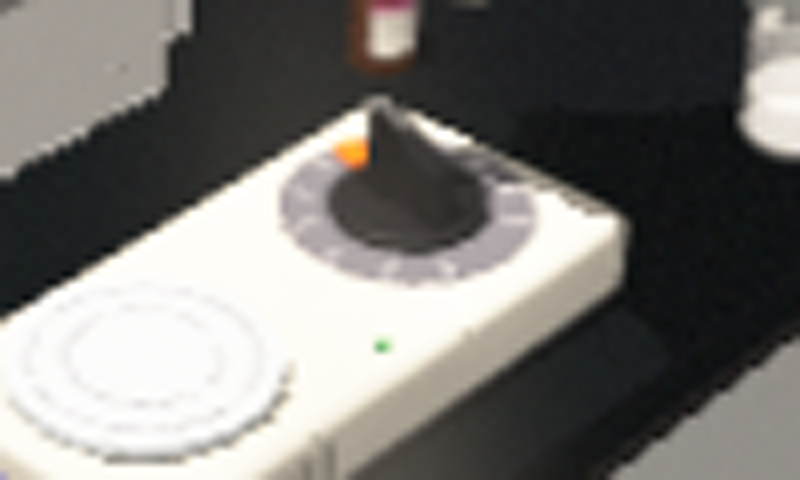

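The bar now points close to the orange mark (crop (352,155)). I'll check it accurately from the top camera once the arm is clear, so on to the bottle.

```bash
python3 -m jog '[{"dx":0,"dy":-0.8,"dz":0.4,"rx":-0.15,"ry":0,"rz":0,"grip":1},{"dx":0,"dy":-1.6,"dz":0.8,"rx":-0.3,"ry":0,"rz":0,"grip":1},{"dx":0,"dy":-2.4,"dz":1.2,"rx":-0.45,"ry":0,"rz":0,"grip":1},{"dx":0,"dy":-3.2,"dz":1.6,"rx":-0.6,"ry":0,"rz":0,"grip":1},{"dx":0,"dy":-4,"dz":2,"rx":-0.75,"ry":0,"rz":0,"grip":1}]' 30
python3 -c "
from h import *
plan((.421,.297,.22),0)"
```

```text
clock: 7.25
position: [0.4466, 0.0992, 0.2193]
tool_rot: [0.03, 1.569, -2.696]
force: [1.5, -0.1, -0.3]
grip_width: 0.0853
d [-0.021 -4.781 -1.411] r [-1.155e+00  1.000e-03  1.000e-03] deg 66.2
d [-0.021 -4.781 -1.411] r [ 1.987e+00  1.000e-03 -2.000e-03] deg 113.8
pos [0.4466 0.0992 0.2193] jaw -66.2 down [-0.001 -0.001 -1.   ] q [-1.05  0.46  0.94  2.09 -0.5   0.84 -0.97] F [ 1.5 -0.1 -0.3] w 0.0853 t 7.25
```

```bash
python3 -m jog '[{"dx":0,"dy":-1,"dz":-0.3,"rx":-0.15,"ry":0,"rz":0,"grip":1},{"dx":0,"dy":-2,"dz":-0.6,"rx":-0.3,"ry":0,"rz":0,"grip":1},{"dx":0,"dy":-3,"dz":-0.9,"rx":-0.45,"ry":0,"rz":0,"grip":1},{"dx":0,"dy":-4,"dz":-1.2,"rx":-0.6,"ry":0,"rz":0,"grip":1},{"dx":0,"dy":-4.78,"dz":-1.41,"rx":-0.75,"ry":0,"rz":0,"grip":1}]' 30
python3 -m jog '[{"dx":0,"dy":0,"dz":0,"rx":-0.1,"ry":0,"rz":0,"grip":1},{"dx":0,"dy":0,"dz":0,"rx":-0.2,"ry":0,"rz":0,"grip":1},{"dx":0,"dy":0,"dz":0,"rx":-0.3,"ry":0,"rz":0,"grip":1},{"dx":0,"dy":0,"dz":0,"rx":-0.4,"ry":0,"rz":0,"grip":1},{"dx":0,"dy":0,"dz":0,"rx":-0.4,"ry":0,"rz":0,"grip":1}]' 30
python3 -c "
from h import *
plan((.421,.297,.15),0)
t=grab_frame('top');s=grab_frame('scene');cv2.imwrite('pics/top4raw.png',t)
cv2.imwrite('pics/mix4.png',np.hstack([cv2.resize(t[175:245,330:400],(400,400),interpolation=2),cv2.resize(s[200:300,220:320],(400,400),interpolation=2)]))"
```

```text
clock: 7.75
position: [0.4219, 0.298, 0.2189]
tool_rot: [-0.68, 1.569, -2.654]
force: [1.2, -0.2, 0.0]
grip_width: 0.0853
clock: 8.25
position: [0.4227, 0.2954, 0.2192]
tool_rot: [-1.098, 1.569, -2.678]
force: [0.6, 0.2, -0.7]
grip_width: 0.086
d [ 1.729 -0.04  -0.042] r [-0.009  0.001  0.002] deg 0.6
d [ 1.729 -0.04  -0.042] r [ 3.132e+00  2.000e-03 -1.000e-03] deg 179.5
pos [0.4227 0.2954 0.2192] jaw -0.5 down [-0.002 -0.001 -1.   ] q [-1.17  0.45  0.59  1.94 -0.33  0.85 -0.4 ] F [ 0.6  0.2 -0.7] w 0.086 t 8.25
```

View pics/mix4.png

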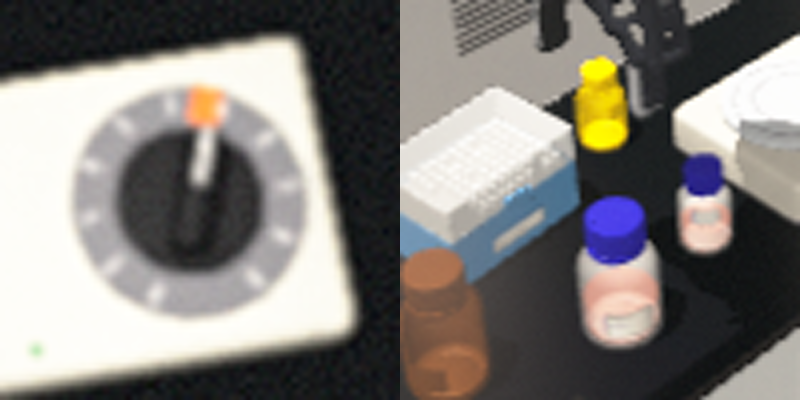

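```bash
python3 -c "
from h import *
W=lambda x,y,z:cast('top',330+x/5.714-.4,175+y/5.714-.4,z)
a,b=W(201,183,.084),W(208,130,.084);d=b-a;print('pointer deg',np.degrees(np.arctan2(d[1],d[0])),a,b)
m=W(206,107,.046)
for ax in((.4693,-.0815),(.4705,-.0805),(.4697,-.0796)): print(ax,'mark deg',np.degrees(np.arctan2(m[1]-ax[1],m[0]-ax[0])), 'line pt deg',np.degrees(np.arctan2(b[1]-ax[1],b[0]-ax[0])))
for p in((.421,.297,.2),(.421,.297,.1)): q=proj('scene',p);print((q-[220,200])*4+[400,0])
"
```

```text
pointer deg -17.731306211339845 [ 0.47108517 -0.0824371   0.084     ] [ 0.49384712 -0.08971507  0.084     ]
(0.4693, -0.0815) mark deg -19.738483761136262 line pt deg -18.503615589117825
(0.4705, -0.0805) mark deg -21.465666078929054 line pt deg -21.53907719953976
(0.4697, -0.0796) mark deg -22.14796717921117 line pt deg -22.72849848461945
[596.9987003   91.03916515]
[607.34637516 212.24326564]
```

The top crop shows the white pointer (crop (208,130)) lined up with the orange mark (206,107), within about 2°. The cap stands under the gripper. Now I'll descend and grip the cap.

```bash
python3 -m jog '[{"dx":1,"dy":-0.05,"dz":-0.03,"rx":0,"ry":0,"rz":0,"grip":1},{"dx":2,"dy":-0.05,"dz":-0.03,"rx":0,"ry":0,"rz":0,"grip":1},{"dx":2.6,"dy":-0.05,"dz":-0.03,"rx":0,"ry":0,"rz":0,"grip":1},{"dx":3.05,"dy":-0.05,"dz":-0.03,"rx":0,"ry":0,"rz":0,"grip":1},{"dx":3.05,"dy":-0.05,"dz":-0.03,"rx":0,"ry":0,"rz":0,"grip":1}]' 30
python3 -m jog '[{"dx":0,"dy":0,"dz":0,"rx":0,"ry":0,"rz":0,"grip":0.7},{"dx":0,"dy":0,"dz":0,"rx":0,"ry":0,"rz":0,"grip":0.5},{"dx":0,"dy":0,"dz":0,"rx":0,"ry":0,"rz":0,"grip":0.4},{"dx":0,"dy":0,"dz":0,"rx":0,"ry":0,"rz":0,"grip":0.3},{"dx":0,"dy":0,"dz":0,"rx":0,"ry":0,"rz":0,"grip":0.3}]' 30
python3 -m jog '[{"dx":0,"dy":0,"dz":0,"rx":0,"ry":0,"rz":0,"grip":0.3},{"dx":0,"dy":0,"dz":0,"rx":0,"ry":0,"rz":0,"grip":0.3},{"dx":0,"dy":0,"dz":0,"rx":0,"ry":0,"rz":0,"grip":0.3}]' 30
```

```text
clock: 8.85
position: [0.4201, 0.296, 0.096]
tool_rot: [-0.727, 1.567, -2.312]
force: [-0.9, -0.4, 0.5]
grip_width: 0.0852
clock: 9.35
position: [0.4214, 0.2974, 0.0991]
tool_rot: [2.544, 1.569, 0.962]
force: [-0.5, -1.7, 9.7]
grip_width: 0.0404
clock: 9.65
position: [0.4214, 0.2974, 0.0992]
tool_rot: [2.574, 1.569, 0.992]
force: [-1.8, -0.4, 8.8]
grip_width: 0.0406
```

```bash
python3 -m jog '[{"dx":-0.3,"dy":0,"dz":0,"rx":0,"ry":0,"rz":0,"grip":0.3},{"dx":-1,"dy":0,"dz":0,"rx":0,"ry":0,"rz":0,"grip":0.3},{"dx":-2,"dy":0,"dz":0,"rx":0,"ry":0,"rz":0,"grip":0.3},{"dx":-3,"dy":0,"dz":0,"rx":0,"ry":0,"rz":0,"grip":0.3},{"dx":-3.4,"dy":0,"dz":0,"rx":0,"ry":0,"rz":0,"grip":0.3}]' 40
python3 -c "
from h import *
plan((.4678,.0785,.235),0)
cv2.imwrite('pics/scene5.png',cv2.resize(grab_frame('scene')[160:300,220:400],(720,560),interpolation=2))"
```

```text
clock: 10.15
position: [0.422, 0.2971, 0.2383]
tool_rot: [2.417, 1.567, 0.834]
force: [0.7, -0.1, -2.1]
grip_width: 0.0397
d [0.069 1.211 5.452] r [-0.012 -0.003 -0.003] deg 0.7
d [0.069 1.211 5.452] r [ 3.13  -0.004  0.005] deg 179.3
pos [0.422  0.2971 0.2383] jaw -0.7 down [ 0.003  0.003 -1.   ] q [-1.19  0.43  0.62  1.92 -0.32  0.89 -0.42] F [ 0.7 -0.1 -2.1] w 0.0397 t 10.15
```

View pics/scene5.png

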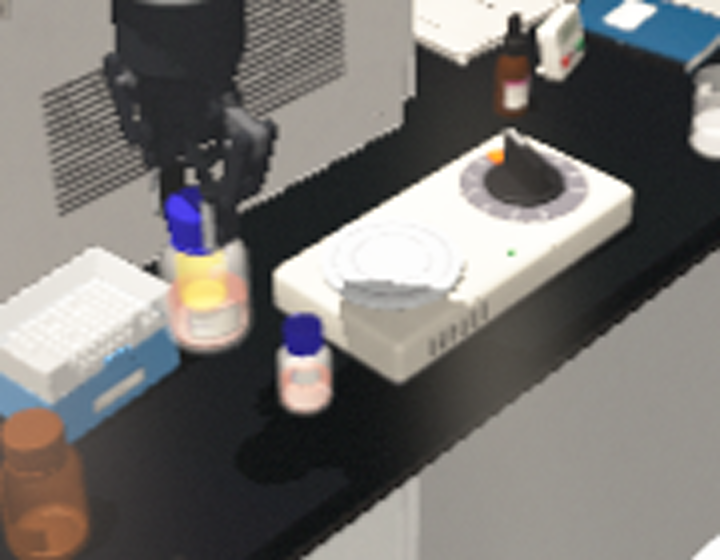

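The bottle is held by the cap and upright (body at crop (205,290)). I'll carry it over the plate now.

```bash
python3 -m jog '[{"dx":0,"dy":0.1,"dz":0.4,"rx":0,"ry":0,"rz":0,"grip":0.3},{"dx":0,"dy":0.3,"dz":1.3,"rx":0,"ry":0,"rz":0,"grip":0.3},{"dx":0,"dy":0.5,"dz":2.2,"rx":0,"ry":0,"rz":0,"grip":0.3},{"dx":0,"dy":0.7,"dz":3.1,"rx":0,"ry":0,"rz":0,"grip":0.3},{"dx":0,"dy":0.9,"dz":4,"rx":0,"ry":0,"rz":0,"grip":0.3}]' 40
python3 -m jog '[{"dx":0,"dy":0.2,"dz":0.9,"rx":0,"ry":0,"rz":0,"grip":0.3},{"dx":0,"dy":0.3,"dz":1.3,"rx":0,"ry":0,"rz":0,"grip":0.3},{"dx":0,"dy":0.31,"dz":1.45,"rx":0,"ry":0,"rz":0,"grip":0.3},{"dx":0,"dy":0.31,"dz":1.45,"rx":0,"ry":0,"rz":0,"grip":0.3},{"dx":0,"dy":0.31,"dz":1.45,"rx":0,"ry":0,"rz":0,"grip":0.3}]' 40
python3 -c "
from h import *
plan((.4678,.0785,.165),0)"
```

```text
clock: 10.7
position: [0.455, 0.1344, 0.2339]
tool_rot: [-1.078, 1.57, -2.66]
force: [1.3, 0.1, -2.8]
grip_width: 0.04
clock: 11.2
position: [0.4667, 0.0791, 0.234]
tool_rot: [-1.683, 1.57, 3.019]
force: [-0.2, 0.0, -2.6]
grip_width: 0.0403
d [1.724 0.028 0.015] r [-0.01  -0.     0.001] deg 0.6
d [1.724 0.028 0.015] r [3.131e+00 1.000e-03 0.000e+00] deg 179.4
pos [0.4667 0.0791 0.234 ] jaw -0.6 down [-0.001  0.    -1.   ] q [-0.81  0.37  0.66  2.03 -0.3   0.84  0.01] F [-0.2  0.  -2.6] w 0.0403 t 11.2
```

Lower to about 5 mm above, look once, then ease down until the plate carries the bottle.

```bash
python3 -m jog '[{"dx":0.6,"dy":0,"dz":0,"rx":0,"ry":0,"rz":0,"grip":0.3},{"dx":1.2,"dy":0,"dz":0,"rx":0,"ry":0,"rz":0,"grip":0.3},{"dx":1.7,"dy":0.02,"dz":0,"rx":0,"ry":0,"rz":0,"grip":0.3},{"dx":1.8,"dy":0.02,"dz":0,"rx":0,"ry":0,"rz":0,"grip":0.3},{"dx":1.8,"dy":0.02,"dz":0,"rx":0,"ry":0,"rz":0,"grip":0.3}]' 40
python3 -c "
from h import *
plan((.4678,.0785,.155),0)
s=grab_frame('scene');cv2.imwrite('pics/scene6.png',cv2.resize(s[170:270,270:400],(780,600),interpolation=2))"
```

```text
clock: 11.7
position: [0.4676, 0.0789, 0.162]
tool_rot: [-1.116, 1.57, -2.697]
force: [-0.1, 0.6, -1.5]
grip_width: 0.0399
d [0.176 0.005 0.01 ] r [-0.01   0.     0.001] deg 0.6
d [0.176 0.005 0.01 ] r [ 3.131e+00  2.000e-03 -1.000e-03] deg 179.4
pos [0.4676 0.0789 0.162 ] jaw -0.6 down [-0.001 -0.    -1.   ] q [-0.72  0.48  0.57  2.09 -0.41  0.68  0.11] F [-0.1  0.6 -1.5] w 0.0399 t 11.7
```

View pics/scene6.png

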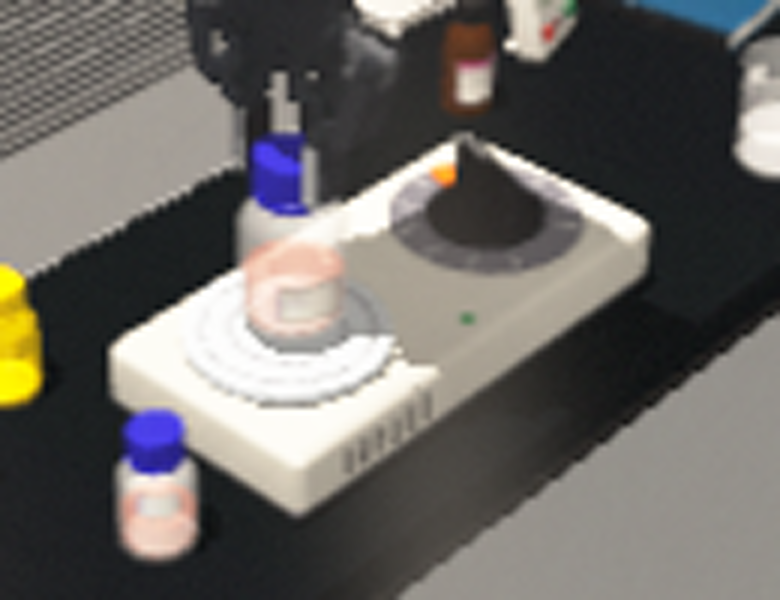

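The bottle (foot at crop (290,335)) hangs just above the plate (centre about (290,335)), centred.

```bash
python3 -m jog '[{"dx":0.06,"dy":0,"dz":0,"rx":0,"ry":0,"rz":0,"grip":0.3},{"dx":0.12,"dy":0,"dz":0,"rx":0,"ry":0,"rz":0,"grip":0.3},{"dx":0.12,"dy":0,"dz":0,"rx":0,"ry":0,"rz":0,"grip":0.3}]' 40
python3 -m jog '[{"dx":0.05,"dy":0,"dz":0,"rx":0,"ry":0,"rz":0,"grip":0.3},{"dx":0.05,"dy":0,"dz":0,"rx":0,"ry":0,"rz":0,"grip":0.3}]' 40
```

```text
clock: 12.05
position: [0.4679, 0.0786, 0.1575]
tool_rot: [2.292, 1.57, 0.71]
force: [-0.5, -0.2, -1.7]
grip_width: 0.0401
clock: 12.25
position: [0.4678, 0.0784, 0.1553]
tool_rot: [-1.381, 1.571, -2.963]
force: [0.1, 0.4, -2.8]
grip_width: 0.04
```

```bash
python3 -m jog '[{"dx":0.03,"dy":0,"dz":0,"rx":0,"ry":0,"rz":0,"grip":0.3},{"dx":0.03,"dy":0,"dz":0,"rx":0,"ry":0,"rz":0,"grip":0.3}]' 40
python3 -m jog '[{"dx":0.03,"dy":0,"dz":0,"rx":0,"ry":0,"rz":0,"grip":0.3},{"dx":0.03,"dy":0,"dz":0,"rx":0,"ry":0,"rz":0,"grip":0.3}]' 40
```

```text
clock: 12.45
position: [0.468, 0.0784, 0.1543]
tool_rot: [2.731, 1.571, 1.149]
force: [-1.6, -0.8, 3.3]
grip_width: 0.0399
clock: 12.65
position: [0.4681, 0.0784, 0.1541]
tool_rot: [2.839, 1.569, 1.257]
force: [-10.3, -1.3, 35.9]
grip_width: 0.0399
```

Contact, at the height expected (0.154). I'll ease off 1 mm, then open and rise.

```bash
python3 -m jog '[{"dx":-0.025,"dy":0,"dz":0,"rx":0,"ry":0,"rz":0,"grip":0.3},{"dx":-0.025,"dy":0,"dz":0,"rx":0,"ry":0,"rz":0,"grip":0.6},{"dx":-0.025,"dy":0,"dz":0,"rx":0,"ry":0,"rz":0,"grip":0.8},{"dx":-0.025,"dy":0,"dz":0,"rx":0,"ry":0,"rz":0,"grip":1},{"dx":-0.025,"dy":0,"dz":0,"rx":0,"ry":0,"rz":0,"grip":1}]' 20
python3 -m jog '[{"dx":0,"dy":0,"dz":0,"rx":0,"ry":0,"rz":0,"grip":1},{"dx":-0.5,"dy":0,"dz":0,"rx":0,"ry":0,"rz":0,"grip":1},{"dx":-1.5,"dy":0,"dz":0,"rx":0,"ry":0,"rz":0,"grip":1},{"dx":-2.5,"dy":0,"dz":0,"rx":0,"ry":0,"rz":0,"grip":1},{"dx":-3.5,"dy":0,"dz":0,"rx":0,"ry":0,"rz":0,"grip":1}]' 20
python3 -c "
from h import *
plan((.40,.35,.32),0)"
```

```text
clock: 13.15
position: [0.4679, 0.0784, 0.1539]
tool_rot: [-0.493, 1.571, -2.075]
force: [0.3, -0.0, 0.6]
grip_width: 0.0854
clock: 13.65
position: [0.4676, 0.0781, 0.2955]
tool_rot: [-0.561, 1.57, -2.143]
force: [0.2, 1.3, -0.0]
grip_width: 0.0854
d [-0.616 -1.77  -6.778] r [-0.012  0.001  0.   ] deg 0.7
d [-0.616 -1.77  -6.778] r [ 3.13e+00  1.00e-03 -1.00e-03] deg 179.3
pos [0.4676 0.0781 0.2955] jaw -0.7 down [-0.    -0.001 -1.   ] q [-0.87  0.28  0.72  1.95 -0.22  0.99 -0.06] F [ 0.2  1.3 -0. ] w 0.0854 t 13.65
```

```bash
python3 -m jog '[{"dx":-0.3,"dy":-0.3,"dz":-1.2,"rx":0,"ry":0,"rz":0,"grip":1},{"dx":-0.4,"dy":-0.6,"dz":-2.4,"rx":0,"ry":0,"rz":0,"grip":1},{"dx":-0.4,"dy":-0.9,"dz":-3.6,"rx":0,"ry":0,"rz":0,"grip":1},{"dx":-0.4,"dy":-1.2,"dz":-4.8,"rx":0,"ry":0,"rz":0,"grip":1},{"dx":-0.4,"dy":-1.5,"dz":-6,"rx":0,"ry":0,"rz":0,"grip":1}]' 20
python3 -c "
from h import *
t=grab_frame('top');cv2.imwrite('pics/top7r.png',t)
for b in blobs(t,(112,150,90),(130,255,255)): print(b,cast('top',*b[0],.1425).round(3))
cv2.imwrite('pics/top7.png',cv2.resize(t[170:260,265:400],(780,520),interpolation=2))"
```

```text
clock: 14.15
position: [0.4096, 0.3211, 0.3102]
tool_rot: [3.032, 1.57, 1.45]
force: [1.2, 0.0, 0.2]
grip_width: 0.0858
([447.3, 60.6], [446, 56, 4, 10, 17]) [ 0.801 -0.349  0.142]
([301.0, 213.5], [294, 206, 15, 16, 188]) [0.468 0.075 0.142]
([255.7, 234.6], [250, 230, 12, 10, 91]) [0.435 0.185 0.142]
```

View pics/top7.png

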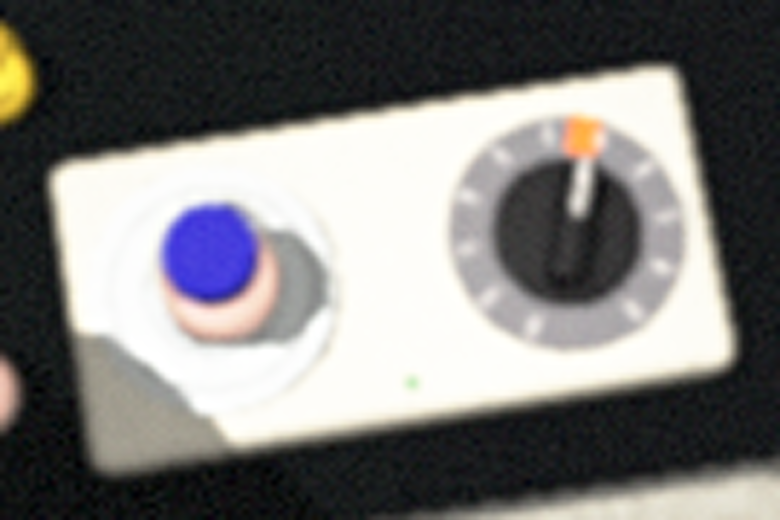

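The bottle stands upright on the plate (cap at crop (210,252), foot on the plate's centre). The pointer (582,185) runs straight into the orange mark (583,137). The arm is clear.

```bash
python3 -c "
from workcell import *
print(job_done())"
```

```text
the job is handed in; nothing more can be done
None
```

The bottle is standing on the stirrer plate and the dial pointer is at the orange mark. I handed the job in at about 14 s of the 64 s allowed.

- **Dial:** I turned it about 124° clockwise in a single grasp. After I let go, the top camera put the pointer within about 2° of the middle of the mark. In the last picture it still ran into the mark.
- **Bottle:** I took the larger of the two blue-capped pink bottles by its cap, carried it upright and lowered it until the plate carried it. I let go at the plate. The last check put its axis about 4 mm from the plate's centre, upright, with the arm clear of everything.
- **Forces:** The fingers pressed harder than I meant to in two places, up to about 36 N at set-down and 35 N while turning the dial. Both were below the 40 N limit.
- **Disagreements:** The camera and the grasps placed the dial's axis up to about 2 mm apart, and the two views placed the bottle's cap about 5 mm apart. Neither mattered for the result.
- **Not measured:** I did not measure the beaker or dropper at the end. They were not touched and stood where they had been in the scene views taken along the way.

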